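# Clamp a bottle on the shaker at the set spring tension

### The job

Stand the short brown bottle upright on the shaker's rubber mat, between the fence bars and the sprung plate and about midway along them. Then turn the wing knob clockwise until the plate clamps the bottle and the pointer on the scale stands level with the tip of the set mark. Do not shift the set mark, and leave the other bottle and the beaker standing where they are.

Things in the scene. Friction and masses are not known exactly. Their poses are not given: they have to be found in the camera images.
- shaker: Low white shaker base, 200 (x) x 324 (y) x 33 mm, fixed, at another place and yaw each time. Origin on its underside; +y runs from the knob (y = -115 mm) to the fence: two level bars along x, 140 mm long, inner side at y = +120 mm, post tops at z = 93 mm. Mat top z = 33 mm. The sprung plate's face starts at y = +40 mm (bay 80 mm wide)
- bay (a point): Centre of the free bay on the mat's top, midway between the fence and the sprung plate as they stand at the start; fixed to the shaker, at its (0, +80, 33) mm. Axes as the shaker's
- knob (a joint): Turn of the wing knob about its vertical axis, rad: 0 at the start, grows clockwise seen from above, to 4.7. Each rad drives the carriage (plate, scale, set mark) 16 mm along the shaker's +y. Friction holds it where it is left (0.1 N m, plus up to 0.1 N m from the spring). Turning back loosens
- knob_grip (a point): Point on the knob's axis at the height to grip, 116 mm above the worktop. The wing is a black bar 52 mm long, 14 mm thick, 38 mm tall (top 14 mm above this point; round collar of radius 27 mm from 24 mm below it). Turns with the knob: the bar lies along its x (at knob = 0 the shaker's x); fingers close along its y
- jaw: Sprung plate 80 mm wide (x), 12 mm thick, 8 to 52 mm above the mat, held off the carriage by springs (150 N/m in all); carries the dark pointer. When the bottle is pinched against the fence (24 mm of carriage travel, 56 mm bottle in 80 mm bay), each further mm deflects it 1 mm. Origin on the shaker's centre line, at mat height, 40 mm behind (-y) its face
- pointer_tip (a point): The free end of the dark cross-blade of the pointer, above the white scale on the carriage. When the spring is slack it stands at the scale's zero; as the spring is compressed it moves along the scale towards the knob (shaker's -y relative to the carriage), up to 40 mm
- rider: The set mark: a small dark steel rider clamped on the scale's robot-side edge, with a tip pointing at the pointer's path. Stiff, not to be moved. Origin on the shaker's centre line at mat height, not at the tip; axes as the shaker's
- mark_tip (a point): The tip of the set mark. It travels with the carriage; the pointer is level with it when pointer_tip and mark_tip have the same y in the shaker's axes (their x differs by 10 mm, always). It is clamped 14 to 26 mm along the scale from zero, another place each time
- bottle: The short brown bottle with dark ridged cap, the shortest of the bottles near the shaker: 109 mm tall, body diameter 56 mm, cap diameter 37 mm from 85 to 109 mm above its foot, about 0.17 kg. Origin at the centre of its underside, z up
- wash: Bystander: white bottle 154 mm tall, 64 mm diameter. Origin at the centre of its underside
- glass_beaker: Bystander: clear open beaker 83 mm tall, 64 mm diameter. Origin at the centre of its underside
Not all that is in view belongs to the job. Leave any orange or purple look-alike of the bottle alone.

How it is judged:
On the way:
1. the bottle stands upright on the mat in the bay, let go (x of bottle in the frame of shaker between -0.025 and 0.025 m and y of bottle in the frame of shaker between 0.06 and 0.1 m and z of bottle in the frame of shaker below 0.038 m and angle between bottle's own z axis and vertical below 0.1 rad and contact force between the fingers and bottle below 0.1 N), for 0.2 s.
At the end, for the whole second after the job is handed in: The bottle stands upright (within 0.1 rad) on the mat, within 25 mm of the middle of the bars, pinched by the sprung plate (over 1 N) against the fence; the pointer is level with the set mark within 2.5 mm along the scale; bottle and knob are at rest (x of bottle in the frame of shaker between -0.025 and 0.025 m and y of bottle in the frame of shaker between 0.085 and 0.1 m and z of bottle in the frame of shaker below 0.038 m and angle between bottle's own z axis and vertical below 0.1 rad and contact force between jaw and bottle above 1 N and y of pointer_tip in the frame of mark_tip between -0.0025 and 0.0025 m and linear speed of bottle below 0.01 m/s and velocity of joint knob between -0.05 and 0.05 rad/s); the robot touches nothing.
It fails at once if the wash bottle or the beaker is shifted by more than 30 mm or tipped (distance of any of wash, glass_beaker from where it was at the start of the episode above 0.03 m or angle between any of wash, glass_beaker's own z axis and vertical above 0.3 rad).
It fails at once if the set mark is pushed with the fingers (over 5 N) (contact force between the fingers and rider above 5 N).
It fails at once if the bottle is tipped over (angle between bottle's own z axis and vertical above 0.8 rad).
It also fails if it takes over 67 s, if anything falls off the work surface, if the arm or the gripper's body presses on something with over 40 N, if the wrist force passes 120 N, or if a joint passes its speed limit or range.

### The arm

A 7-joint arm with a two-finger parallel gripper is mounted at the origin on a cart in front of the work surface, level with it; the furniture and walls round the work are solid. World frame = base frame: x ahead of the robot, y to its left, z up, the work surface at z = 0. Lengths are in m, angles in rad, forces in N, time in s.
With the tool pointing down it reaches from about 0.4 to 0.875 m from the base axis. Payload 4.4 kg.
Tool frame: the origin (TCP) lies on the centre line of the jaws, within the pads' length; the fingertips stand 17 mm ahead of it and the grasp point (between the pads) lies 2 mm behind it; z points along the fingers, y is the line along which they close (so a half turn about z gives the same grasp; the last joint's range is limited). The gripper opens to 85 mm and grips with 20 to 120 N. Pads are 22 mm wide; open, the fingers measure 114 mm over their backs; the gripper's body (76 mm by 85 mm) begins 54 mm behind the grasp point. The pads swing forward as they close: fully open they stand 13 mm farther back than shut.
Start: joints at [1.041, 0.628, 0.038, 1.517, -0.027, 0.996, -0.02], TCP at [0.291, -0.581, 0.248] pointing down, gripper open.
Joint ranges: [-3.06, 3.06], [-0.37, 2.12], [-1.25, 1.32], [0.18, 2.47], [-1.1, 4.24], [0.23, 1.98], [-2.94, 2.94]. Speed limits (rad/s): [2.57, 2.57, 3.14, 3.14, 3.14, 3.14, 3.14].

### API

Orientations are given as a 3x3 rotation matrix whose columns are the frame's x, y, z axes.
In Python, from rig import robot, optics, nets gives the robot as it stands. The module is installed in compiled form; this text tells all that it offers.
- The arm moves only by the tool move_arm, never from a script. Its argument "moves" is a list of rows, each an object with "translation": the shift along the tool's x, y, z in cm, a list of three; "spin": the turn about the tool's z in degrees; "gripper": the closure in counts, from 0 (fully open) to 255 (shut). A call has 1 to 20 rows; each row shifts and turns the commanded pose from where the row before left it, along the tool's axes as they then stand; what a row does not reach is not made up. A row lasts 1/12 s, in which the tool goes at most 41.7 mm and 7.16 degrees, less where a joint would pass 70% of its speed; a pose out of reach is approached as far as the arm can. A call is refused whole if a number of a shift passes 4.17 or a number of a turn 7.16, either way. A call with a gripper value outside its range is refused whole. The fingers move at their own pace and stop on an object; "newtons" is the grip in N (left out, the last holds). Time passes only in rows, so rows that do not move let the fingers close. It gives the time, the measured TCP pose, the force, the opening and the grip force at its end, in the units of the state.
- robot.state(): the state, without advancing time (a new reading comes with each control period).
- optics.read_camera(name): name is "side" or "top" or "wrist"; returns a dict with "pixels" (400x640x3 uint8, red, green, blue), "depth" (400x640 float32, m along the optical axis (not along the pixel's ray), 0 where there is no reading), "K" (3x3 intrinsics, pixels), "origin" and "orientation" of the camera in the world; the wrist camera has in their place "T_tool_cam" (4x4, takes a point from camera to tool coordinates, whose origin is the TCP and whose axes are the flange's). Camera axes: x right, y down, z forward; pixel columns grow to the right and rows downward; lengths in m; the calibration is good to about 2 mm. A picture is of the moment at which its call begins: read the wrist's pose just before it.
- robot.sign_off(): hands the job in; it is judged then, once.
Trained networks look in a picture, given as the dict that the camera call returned (one of the last four; its "shot" number tells which), for a name from the list of things; names that differ only in an ending like _2 or _b are one class to them, and where a whole thing is asked for, a point or a joint stands for the part that bears it (a point fixed in the world has none). Each returns a list of dicts, best first, with "confidence" (0 to 1); they miss things now and then, are a little off and sometimes report something else, mostly with a low value. They report only what shows in the picture. A call takes as long as a camera call. They do not tell look-alikes from the thing itself.
- nets.cut_out(name, picture): "mask" (400x640 bool, what is visible of it) and "extent" ([left, top, width, height] as shares, 0 to 1, of the picture: columns of its width, rows of its height, round what is visible of it).
- nets.pinpoint(name, picture): "centre" ([column, row] as shares, 0 to 1, of the picture: columns of its width, rows of its height: a listed point, or the origin of a listed thing).
The state is a dict: "t": time; "joint_positions": joint angles; "dq": joint speeds; "tau": joint torques, N m; "eef_pos": TCP position; "orientation": TCP orientation; "contact_force": force on the tool from outside, world axes, zero at the start; "wrist_torque": the same for the moment, N m; "width": finger opening in m; "grasp_force": force on a finger pad.
Only numpy, scipy, OpenCV 4.12 (cv2) and the standard library are available. Lean on these libraries where they do the work, as an engineer would, in place of code of your own. Each camera call takes 0.05 s, during which the arm holds its last target. There are 200 camera calls.

## Working session

There is one attempt and no reset: what is moved stays moved. The work goes in short steps, Python scripts to look and compute and a tool call to move; the robot and the scene stay as the last step left them, time stands still between calls to the robot, and variables do not carry over. Pictures are saved under pics/ and viewed, at most 10 in all, crops included, and the job is handed in when it is done.

Besides the shell and the picture viewer there is one more tool, called as name(argument=value, ...), one argument or row to a line, values as JSON. move_arm: Moves the arm, as the interface text tells. Its arguments: {"type":"object","properties":{"moves":{"type":"array"},"newtons":{"type":"number"}},"required":["moves"]}

```bash
mkdir -p pics; cat > h.py <<'E'
import numpy as np, cv2
from rig import robot, optics, nets
np.set_printoptions(precision=4,suppress=True)
def cam(name):
    s=robot.state(); p=optics.read_camera(name)
    if name=="wrist":
        T=np.eye(4);T[:3,:3]=s["orientation"];T[:3,3]=s["eef_pos"];T=T@np.array(p["T_tool_cam"])
    else:
        T=np.eye(4);T[:3,:3]=p["orientation"];T[:3,3]=p["origin"]
    p["T"]=T; return p
def ray(p,u,v):
    d=p["T"][:3,:3]@np.linalg.inv(p["K"])@np.array([u,v,1.]); return p["T"][:3,3],d
def atz(p,u,v,z):
    o,d=ray(p,u,v); return o+d*(z-o[2])/d[2]
def proj(p,X):
    T=np.linalg.inv(p["T"]); c=T[:3,:3]@np.asarray(X)+T[:3,3]; q=np.array(p["K"])@c; return q[:2]/q[2]
def cloud(p,mask):
    v,u=np.nonzero(mask&(p["depth"]>0)); d=p["depth"][v,u]
    P=(np.linalg.inv(p["K"])@np.c_[u,v,np.ones(len(u))].T)*d
    return (p["T"][:3,:3]@P).T+p["T"][:3,3]
def pp(n,p):
    r=nets.pinpoint(n,p); return [(round(x["confidence"],2),x["centre"][0]*640,x["centre"][1]*400) for x in r]
def save(p,f,box=None,s=1):
    im=p["pixels"][:,:,::-1]
    if box: im=im[box[1]:box[3],box[0]:box[2]]
    cv2.imwrite("pics/"+f,cv2.resize(im,None,fx=s,fy=s,interpolation=cv2.INTER_CUBIC))
E
python3 - <<'E'
from h import *
s=robot.state(); print(s["t"],s["eef_pos"],s["orientation"],s["width"])
ims=[]
for c in ("top","side"):
    p=cam(c); ims.append(p["pixels"][:,:,::-1]); print(c,p["T"],p["K"][0])
    for n in ("bottle","wash","glass_beaker","bay","knob_grip","pointer_tip","mark_tip","shaker","jaw"):
        r=pp(n,p); print(n,[(a,int(u),int(v)) for a,u,v in r[:4]])
        if n in("bottle","wash","glass_beaker"):
            for m in nets.cut_out(n,p)[:4]:
                C=cloud(p,m["mask"]); print("  cut",round(m["confidence"],2),len(C),np.median(C,0) if len(C) else "",np.percentile(C[:,2],98) if len(C) else "")
cv2.imwrite("pics/a.png",cv2.resize(np.vstack(ims),(480*640//640*1,600)) if 0 else cv2.resize(np.vstack(ims),(480,600)))
save(p,"side.png");cv2.imwrite("pics/top.png",ims[0])
E
```

```text
0.0 [ 0.2905 -0.5808  0.2474] [[ 0.8944  0.4473 -0.0009]
 [ 0.4473 -0.8944  0.0017]
 [-0.     -0.0019 -1.    ]] 0.08565266327676464
top [[-0.0153 -0.9889  0.1478  0.4177]
 [-0.9999  0.0142 -0.0086  0.0857]
 [ 0.0064 -0.1479 -0.989   1.101 ]
 [ 0.      0.      0.      1.    ]] [436.2547   0.     329.3439]
bottle [(0.96, 258, 245), (0.84, 290, 188), (0.75, 305, 157)]
  cut 0.85 562 [0.6954 0.1392 0.07  ] 0.111232154129024
  cut 0.74 508 [0.4683 0.2484 0.0714] 0.11158642750701254
  cut 0.64 518 [0.6079 0.1804 0.0705] 0.1115169293451482
wash [(0.65, 250, 182), (0.59, 347, 220)]
  cut 0.96 770 [0.6238 0.2655 0.0987] 0.15557771823249425
glass_beaker [(0.88, 208, 236)]
  cut 0.6 725 [0.5032 0.3809 0.0324] 0.08288514162282516
bay [(0.97, 344, 219)]
knob_grip [(0.93, 434, 216)]
pointer_tip [(0.68, 392, 219), (0.26, 379, 218)]
mark_tip [(0.53, 401, 222)]
shaker [(0.75, 379, 218)]
jaw [(0.66, 378, 217)]
side [[-0.4563 -0.4713  0.7548 -0.2318]
 [-0.8898  0.2316 -0.3932  0.4953]
 [ 0.0105 -0.851  -0.525   0.6503]
 [ 0.      0.      0.      1.    ]] [487.7098   0.     316.7187]
bottle [(0.72, 267, 206), (0.66, 222, 241), (0.64, 265, 234), (0.62, 256, 277)]
  cut 0.73 552 [0.6961 0.139  0.0733] 0.10925105444248531
  cut 0.69 1361 [0.4551 0.2626 0.0616] 0.10880783322455485
  cut 0.57 999 [0.6027 0.1906 0.0623] 0.10870941938784341
wash [(0.63, 224, 239)]
  cut 0.95 1916 [0.6179 0.2803 0.0738] 0.15315884657489656
  cut 0.63 8729 [ 0.4999 -0.0394  0.0324] 0.11248992001577268
glass_beaker [(0.94, 195, 286)]
  cut 0.61 1582 [0.485  0.3763 0.054 ] 0.08170907544862036
  cut 0.18 1366 [0.4552 0.2624 0.0624] 0.10882179639118732
bay [(0.82, 342, 223)]
knob_grip [(0.81, 416, 170)]
pointer_tip [(0.89, 383, 188)]
mark_tip [(0.71, 254, 280), (0.46, 393, 191)]
shaker [(0.24, 256, 282)]
jaw []
```

View pics/side.png

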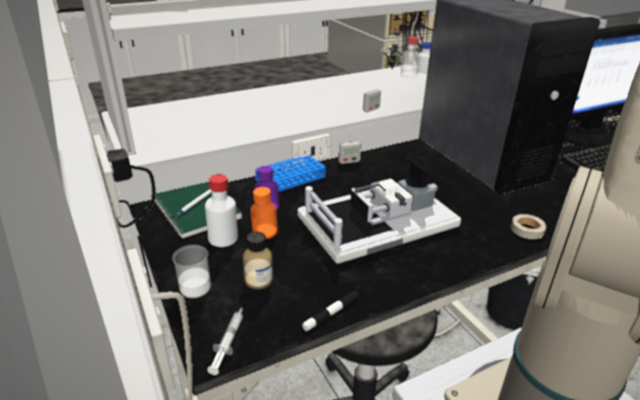

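View pics/top.png

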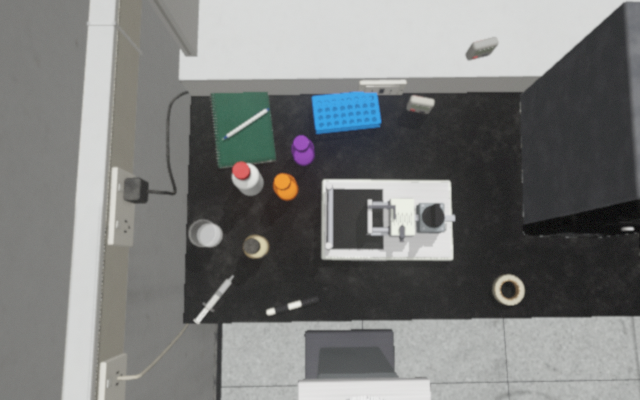

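The side view shows the brown bottle at (257,262), the orange look-alike at (264,213), the purple one at (266,187), the white wash bottle at (221,212) and the beaker at (192,272). In the top view the brown bottle is at (256,246), orange at (286,187) and purple at (303,151). I choose the brown one and will check it with a crop.

```bash
python3 - <<'E'
from h import *
for c in ("top","side"):
    p=cam(c)
    for m in nets.cut_out("bottle",p)[:4]:
        C=cloud(p,m["mask"]); 
        if abs(np.median(C[:,0])-.46)<.03 and abs(np.median(C[:,1])-.255)<.03:
            k=C[C[:,2]>.1]; print(c,"cap",k[:,:2].mean(0),(k[:,:2].max(0)+k[:,:2].min(0))/2,len(k))
    for n,z in (("bay",.033),("knob_grip",.116)):
        r=pp(n,p)[0]; print(n,r[0],atz(p,r[1],r[2],z))
    # mat / base: white points with z 0.025..0.04
    C=cloud(p,np.ones((400,640),bool)); g=p["pixels"][p["depth"]>0]
    # order matches nonzero order
    k=(abs(C[:,2]-.033)<.006)&(C[:,0]>.3)&(C[:,0]<.75)&(C[:,1]>-.3)&(C[:,1]<.2)
    r=cv2.minAreaRect(C[k][:,:2].astype(np.float32)*1000); print(c,k.sum(),r)
    if c=="side": save(p,"crop.png",(180,150,480,320),2.5)
E
```

```text
top cap [0.4685 0.2557] [0.4677 0.256 ] 200
bay 0.72 [0.5385 0.0288 0.033 ]
knob_grip 0.68 [ 0.5324 -0.1622  0.116 ]
top 7068 ((545.3614501953125, -18.574203491210938), (444.9156188964844, 255.5231475830078), 76.61517333984375)
side cap [0.4668 0.2581] [0.4702 0.2573] 235
bay 0.67 [0.5357 0.0306 0.033 ]
knob_grip 0.71 [ 0.5379 -0.1654  0.116 ]
side 3885 ((542.4422607421875, -14.855438232421875), (443.036865234375, 242.98471069335938), 76.34111785888672)
```

View pics/crop.png

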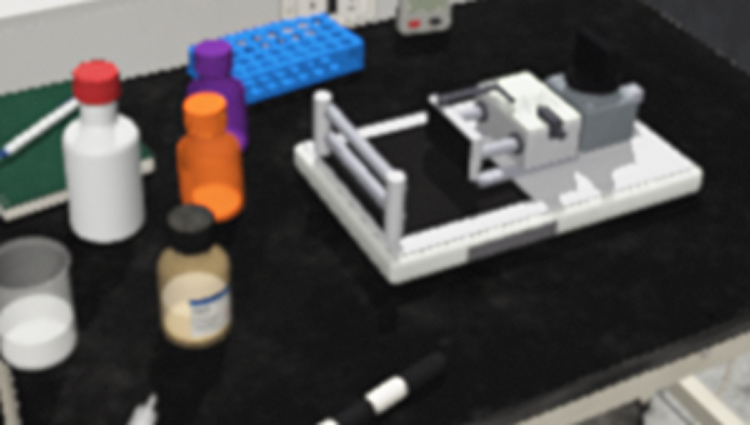

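The crop shows the brown bottle with a blank label and dark cap (crop pixel 193,280), clear of the orange one. Setting out.

move_arm(
  moves=[
    {"translation": [0,0,0],"spin": -7,"gripper": 0},
    {"translation": [0,0,0],"spin": -7,"gripper": 0},
    {"translation": [0,0,0],"spin": -7,"gripper": 0},
    {"translation": [0,0,0],"spin": -7,"gripper": 0},
    {"translation": [0,0,0],"spin": -7,"gripper": 0},
    {"translation": [0,0,0],"spin": -7,"gripper": 0},
    {"translation": [0,0,0],"spin": -7,"gripper": 0},
    {"translation": [0,0,0],"spin": -7,"gripper": 0},
    {"translation": [0,0,0],"spin": -7,"gripper": 0},
    {"translation": [2,1,0],"spin": 0,"gripper": 0},
    {"translation": [4,1,0],"spin": 0,"gripper": 0},
    {"translation": [4,1,0],"spin": 0,"gripper": 0},
    {"translation": [4,1,0],"spin": 0,"gripper": 0},
    {"translation": [4,1,0],"spin": 0,"gripper": 0},
    {"translation": [4,1,0],"spin": 0,"gripper": 0},
    {"translation": [4,1,0],"spin": 0,"gripper": 0},
    {"translation": [4,1,0],"spin": 0,"gripper": 0},
    {"translation": [4,1,0],"spin": 0,"gripper": 0},
    {"translation": [4,1,0],"spin": 0,"gripper": 0},
    {"translation": [4,1,0],"spin": 0,"gripper": 0},
  ],
)

```text
t: 3.37
eef_pos: [0.4042, -0.1605, 0.2487]
orientation: [[0.008, 1.0, 0.001], [1.0, -0.008, -0.001], [-0.001, 0.001, -1.0]]
contact_force: [1.3, -0.6, 0.2]
width: 0.0855
grasp_force: 0.0
```

move_arm(
  moves=[
    {"translation": [4,0.7,0],"spin": 0,"gripper": 0},
    {"translation": [4,0.7,0],"spin": 0,"gripper": 0},
    {"translation": [4,0.7,0],"spin": 0,"gripper": 0},
    {"translation": [4,0.7,0],"spin": 0,"gripper": 0},
    {"translation": [4,0.7,0],"spin": 0,"gripper": 0},
    {"translation": [4,0.7,0],"spin": 0,"gripper": 0},
    {"translation": [4,0.7,0],"spin": 0,"gripper": 0},
    {"translation": [4,0.7,0],"spin": 0,"gripper": 0},
    {"translation": [4,0.7,0],"spin": 0,"gripper": 0},
    {"translation": [2,0.3,0],"spin": 0,"gripper": 0},
    {"translation": [0,0,0],"spin": 0,"gripper": 0},
    {"translation": [0,0,0],"spin": 0,"gripper": 0},
    {"translation": [0,0,0],"spin": 0,"gripper": 0},
  ],
)

```text
t: 4.45
eef_pos: [0.4726, 0.2162, 0.2481]
orientation: [[0.008, 1.0, -0.001], [1.0, -0.008, -0.001], [-0.001, -0.001, -1.0]]
contact_force: [-0.7, -0.7, 0.0]
width: 0.0852
grasp_force: 0.0
```

```bash
python3 - <<'E'
from h import *
p=cam("wrist"); print(p["T_tool_cam"]); save(p,"w1.png")
for m in nets.cut_out("bottle",p)[:4]:
    C=cloud(p,m["mask"]); k=C[C[:,2]>.1]; print(m["confidence"],np.median(C,0),len(k), (k[:,:2].max(0)+k[:,:2].min(0))/2 if len(k) else 0, k[:,:2].mean(0) if len(k) else 0,np.percentile(C[:,2],98))
    # neck profile
    if len(k): 
        c=k[:,:2].mean(0); r=np.linalg.norm(C[:,:2]-c,axis=1)
        for a in np.arange(.05,.11,.006):
            q=r[(C[:,2]>a)&(C[:,2]<a+.006)]; print(round(a,3),np.round(np.percentile(q,[5,50,95]),3) if len(q)>3 else 0)
E
```

```text
[[-0.0001 -0.9659 -0.2588  0.065 ]
 [ 1.     -0.0001 -0.      0.0002]
 [ 0.     -0.2588  0.9659 -0.1242]
 [ 0.      0.      0.      1.    ]]
0.82 [0.4728 0.2599 0.1061] 1882 [0.4712 0.2567] [0.4712 0.2569] 0.1083366042620104
0.05 0
0.056 [0.025 0.027 0.029]
0.062 [0.021 0.025 0.028]
0.068 [0.018 0.02  0.023]
0.074 0
0.08 [0.017 0.018 0.019]
0.086 [0.017 0.018 0.018]
0.092 [0.017 0.018 0.019]
0.098 [0.017 0.018 0.018]
0.104 [0.004 0.013 0.017]
0.67 [0.6982 0.1496 0.0696] 1665 [0.6783 0.1592] [0.7075 0.1444] 0.10783074681575473
0.05 [0.023 0.025 0.027]
0.056 [0.023 0.024 0.027]
0.062 [0.018 0.022 0.027]
0.068 [0.012 0.016 0.022]
0.074 [0.009 0.011 0.014]
0.08 [0.013 0.014 0.017]
0.086 [0.013 0.014 0.017]
0.092 [0.013 0.014 0.017]
0.098 [0.012 0.014 0.018]
0.104 [0.004 0.013 0.02 ]
0.62 [0.5178 0.0775 0.0314] 32 [0.493 0.219] [0.4906 0.2255] 0.08928834072423054
0.05 [0.143 0.153 0.173]
0.056 [0.138 0.149 0.174]
0.062 [0.138 0.139 0.143]
0.068 [0.138 0.139 0.152]
0.074 [0.138 0.147 0.168]
0.08 [0.143 0.153 0.174]
0.086 [0.138 0.143 0.151]
0.092 [0.139 0.144 0.15 ]
0.098 0
0.104 0
0.59 [0.6081 0.1931 0.0699] 1732 [0.6195 0.1867] [0.6184 0.1877] 0.1079752672172541
0.05 [0.025 0.025 0.028]
0.056 [0.024 0.025 0.028]
0.062 [0.019 0.023 0.027]
0.068 [0.013 0.017 0.022]
0.074 [0.012 0.013 0.015]
0.08 [0.015 0.016 0.017]
0.086 [0.015 0.016 0.018]
0.092 [0.015 0.016 0.018]
0.098 [0.015 0.016 0.018]
0.104 [0.004 0.013 0.018]
```

View pics/w1.png

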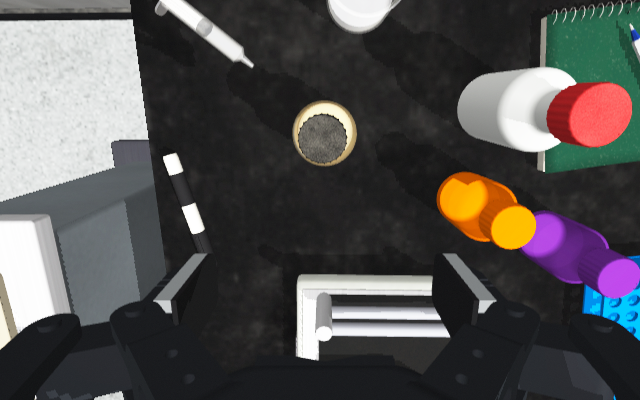

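The wrist view shows the brown bottle's dark cap at (323,138), clear of its neighbours; it is at (0.471, 0.257).

move_arm(
  moves=[
    {"translation": [2,0,0],"spin": 0,"gripper": 0},
    {"translation": [2.1,-0.2,0],"spin": 0,"gripper": 0},
    {"translation": [0,0,0],"spin": 0,"gripper": 0},
    {"translation": [0,0,3],"spin": 0,"gripper": 0},
    {"translation": [0,0,3],"spin": 0,"gripper": 0},
    {"translation": [0,0,3],"spin": 0,"gripper": 0},
    {"translation": [0,0,3],"spin": 0,"gripper": 0},
    {"translation": [0,0,2],"spin": 0,"gripper": 0},
    {"translation": [0,0,1],"spin": 0,"gripper": 0},
    {"translation": [0,0,0],"spin": 0,"gripper": 0},
    {"translation": [0,0,0],"spin": 0,"gripper": 0},
  ],
)

```text
t: 5.47
eef_pos: [0.4715, 0.2578, 0.0987]
orientation: [[0.008, 1.0, 0.0], [1.0, -0.008, -0.0], [-0.0, 0.0, -1.0]]
contact_force: [0.6, 0.6, -0.1]
width: 0.0854
grasp_force: 0.0
```

move_arm(
  moves=[
    {"translation": [0,0,0],"spin": 0,"gripper": 255},
    {"translation": [0,0,0],"spin": 0,"gripper": 255},
    {"translation": [0,0,0],"spin": 0,"gripper": 255},
    {"translation": [0,0,0],"spin": 0,"gripper": 255},
    {"translation": [0,0,0],"spin": 0,"gripper": 255},
    {"translation": [0,0,0],"spin": 0,"gripper": 255},
    {"translation": [0,0,0],"spin": 0,"gripper": 255},
    {"translation": [0,0,0],"spin": 0,"gripper": 255},
    {"translation": [0,0,0],"spin": 0,"gripper": 255},
    {"translation": [0,0,0],"spin": 0,"gripper": 255},
  ],
  newtons=40,
)

```text
t: 6.3
eef_pos: [0.4719, 0.2588, 0.0997]
orientation: [[0.007, 1.0, 0.002], [1.0, -0.007, 0.001], [0.001, 0.002, -1.0]]
contact_force: [-0.5, -0.9, 6.8]
width: 0.0384
grasp_force: 38.7
```

move_arm(
  moves=[
    {"translation": [0,0,-2],"spin": 0,"gripper": 255},
    {"translation": [0,0,-3],"spin": 0,"gripper": 255},
    {"translation": [0,0,-3],"spin": 0,"gripper": 255},
    {"translation": [0,0,-3],"spin": 0,"gripper": 255},
    {"translation": [0,0,-3],"spin": 0,"gripper": 255},
    {"translation": [-1.5,0.5,0],"spin": 0,"gripper": 255},
    {"translation": [-3,1,0],"spin": 0,"gripper": 255},
    {"translation": [-3,1,0],"spin": 0,"gripper": 255},
    {"translation": [-3,1,0],"spin": 0,"gripper": 255},
    {"translation": [-3,1,0],"spin": 0,"gripper": 255},
    {"translation": [-3,1,0],"spin": 0,"gripper": 255},
    {"translation": [-3,1,0],"spin": 0,"gripper": 255},
    {"translation": [-2,0,0],"spin": 0,"gripper": 255},
    {"translation": [-1.2,0,0],"spin": 0,"gripper": 255},
    {"translation": [0,0,0],"spin": 0,"gripper": 255},
    {"translation": [0,0,0],"spin": 0,"gripper": 255},
    {"translation": [0,0,0],"spin": 0,"gripper": 255},
  ],
)

```text
t: 7.72
eef_pos: [0.5341, 0.0332, 0.2385]
orientation: [[0.005, 1.0, 0.0], [1.0, -0.005, 0.002], [0.002, 0.0, -1.0]]
contact_force: [-0.3, 0.6, -1.4]
width: 0.0383
grasp_force: 39.0
```

```bash
python3 - <<'E'
from h import *
p=cam("wrist"); save(p,"w2.png"); C=cloud(p,p["depth"]>0)
for zc in (.033,):
    k=(abs(C[:,2]-.033)<.004)&(C[:,0]>.38)&(C[:,0]<.7)&(C[:,1]>-.25)&(C[:,1]<.2)
    r=cv2.minAreaRect(C[k][:,:2].astype(np.float32)*1000); print(k.sum(),r,C[k].min(0),C[k].max(0))
# fence posts tops
k=(C[:,2]>.085)&(C[:,2]<.096)&(C[:,1]>.04)&(C[:,1]<.15)&(C[:,0]>.4)
print("fence",C[k].min(0),C[k].max(0),k.sum()); 
for s in(C[k&(C[:,0]<.53)],C[k&(C[:,0]>.54)]): print(len(s),s.mean(0) if len(s) else 0)
print(pp("bay",p)[:2])
E
```

```text
15317 ((571.6784057617188, 8.455291748046875), (348.61444091796875, 251.24046325683594), 88.67350769042969) [ 0.4448 -0.1644  0.029 ] [0.6998 0.1823 0.037 ]
fence [0.4629 0.0702 0.085 ] [0.7156 0.1499 0.096 ] 1191
376 [0.4715 0.0814 0.0911]
814 [0.6571 0.1093 0.0908]
[(0.71, 327.104, 182.48)]
```

View pics/w2.png

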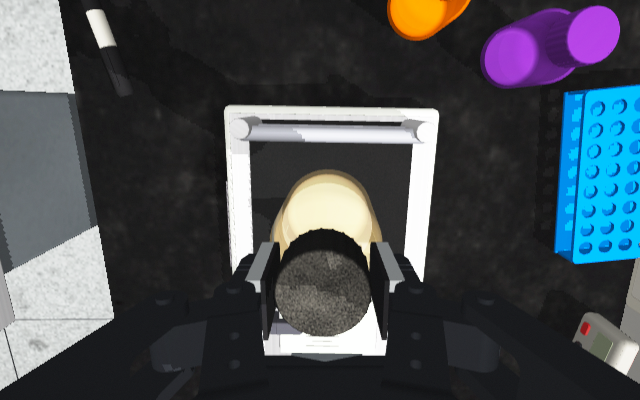

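The wrist view shows the bottle held upright above the bay; the fence post tops are at (240,128) and (423,132).

```bash
python3 - <<'E'
from h import *
p=cam("wrist")
a,b=[atz(p,u,v,.093) for u,v in((240,127),(423,131))]; print(a,b,np.linalg.norm(b-a))
yaw=np.arctan2(b[1]-a[1],b[0]-a[0]); R=np.array([[np.cos(yaw),-np.sin(yaw)],[np.sin(yaw),np.cos(yaw)]])
m=(a+b)[:2]/2; print("yaw deg",np.degrees(yaw))
# post axis approx y=+126
for yy in (120,126): print(yy,"bay",m+R@[0,.08-yy/1000],"knob",m+R@[0,-.115-yy/1000])
r=pp("bay",p)[0]; print(atz(p,r[1],r[2],.033))
# base corners at far end z=.033 
C=[atz(p,u,v,.033) for u,v in ((225,107),(438,110),(412,350))]; print(C)
E
```

```text
[0.4722 0.0821 0.093 ] [0.6076 0.0786 0.093 ] 0.13537901787463247
yaw deg -1.4789028989737343
120 bay [0.5389 0.0403] knob [ 0.5338 -0.1546]
126 bay [0.5387 0.0344] knob [ 0.5337 -0.1606]
[0.5358 0.0293 0.033 ]
[array([0.4461, 0.0961, 0.033 ]), array([0.6359, 0.0927, 0.033 ]), array([ 0.6273, -0.1567,  0.033 ])]
```

move_arm(
  moves=[
    {"translation": [0,0.4,2],"spin": 0,"gripper": 255},
    {"translation": [0,0,3],"spin": 0,"gripper": 255},
    {"translation": [0,0,2],"spin": 0,"gripper": 255},
    {"translation": [0,0,1.5],"spin": 0,"gripper": 255},
    {"translation": [0,0,1],"spin": 0,"gripper": 255},
    {"translation": [0,0,0.5],"spin": 0,"gripper": 255},
    {"translation": [0,0,0.3],"spin": 0,"gripper": 255},
    {"translation": [0,0,0.2],"spin": 0,"gripper": 255},
    {"translation": [0,0,0],"spin": 0,"gripper": 255},
    {"translation": [0,0,0],"spin": 0,"gripper": 255},
    {"translation": [0,0,0],"spin": 0,"gripper": 255},
  ],
)

```text
t: 8.83
eef_pos: [0.5389, 0.0309, 0.134]
orientation: [[0.008, 1.0, 0.001], [1.0, -0.008, 0.0], [0.0, 0.001, -1.0]]
contact_force: [0.9, -0.6, -1.3]
width: 0.0382
grasp_force: 39.0
```

move_arm(
  moves=[
    {"translation": [0,0,0.1],"spin": 0,"gripper": 255},
    {"translation": [0,0,0.1],"spin": 0,"gripper": 255},
    {"translation": [0,0,0],"spin": 0,"gripper": 255},
    {"translation": [0,0,0],"spin": 0,"gripper": 255},
  ],
)

```text
t: 9.17
eef_pos: [0.5389, 0.0308, 0.1327]
orientation: [[0.008, 1.0, 0.002], [1.0, -0.008, -0.0], [-0.0, 0.002, -1.0]]
contact_force: [-2.8, -0.6, 8.8]
width: 0.0378
grasp_force: 41.3
```

Touching down (about 9 N upward). Release and rise.

move_arm(
  moves=[
    {"translation": [0,0,-0.1],"spin": 0,"gripper": 200},
    {"translation": [0,0,0],"spin": 0,"gripper": 60},
    {"translation": [0,0,0],"spin": 0,"gripper": 0},
    {"translation": [0,0,0],"spin": 0,"gripper": 0},
    {"translation": [0,0,0],"spin": 0,"gripper": 0},
    {"translation": [0,0,0],"spin": 0,"gripper": 0},
    {"translation": [0,0,0],"spin": 0,"gripper": 0},
    {"translation": [0,0,0],"spin": 0,"gripper": 0},
    {"translation": [0,0,-1],"spin": 0,"gripper": 0},
    {"translation": [0,0,-2],"spin": 0,"gripper": 0},
    {"translation": [0,0,-3],"spin": 0,"gripper": 0},
    {"translation": [0,0,-3],"spin": 0,"gripper": 0},
    {"translation": [0,0,-3],"spin": 0,"gripper": 0},
    {"translation": [-2,0,0],"spin": 0,"gripper": 0},
    {"translation": [-3,0,0],"spin": 0,"gripper": 0},
    {"translation": [-3,0,0],"spin": 0,"gripper": 0},
    {"translation": [-2,0,0],"spin": 0,"gripper": 0},
    {"translation": [0,0,0],"spin": 0,"gripper": 0},
    {"translation": [0,0,0],"spin": 0,"gripper": 0},
  ],
)

```text
t: 10.75
eef_pos: [0.5375, -0.0705, 0.2529]
orientation: [[0.01, 1.0, 0.0], [1.0, -0.01, -0.0], [-0.0, 0.0, -1.0]]
contact_force: [0.6, 0.8, -0.6]
width: 0.0852
grasp_force: 0.0
```

```bash
python3 - <<'E'
from h import *
s=robot.state(); print(s["eef_pos"])
p=cam("wrist"); save(p,"w3.png"); C=cloud(p,p["depth"]>0)
k=(C[:,2]>.132)&(C[:,2]<.15)&(C[:,1]>-.03)&(C[:,1]<.1)&(abs(C[:,0]-.54)<.05); print("cap",C[k].mean(0),k.sum())
for n,z in(("bay",.033),("pointer_tip",.1),("mark_tip",.1),("knob_grip",.116)):
    for r in pp(n,p)[:2]: print(n,r,atz(p,r[1],r[2],z))
E
```

```text
[ 0.5375 -0.0705  0.2529]
cap [0.538  0.0286 0.1399] 2866
pointer_tip (0.77, 313.216, 189.39999999999998) [ 0.5288 -0.071   0.1   ]
pointer_tip (0.54, 322.88, 149.4) [ 0.5369 -0.0394  0.1   ]
mark_tip (0.89, 301.12, 210.32000000000002) [ 0.5187 -0.0882  0.1   ]
knob_grip (0.81, 318.72, 308.88) [ 0.532 -0.168  0.116]
```

View pics/w3.png

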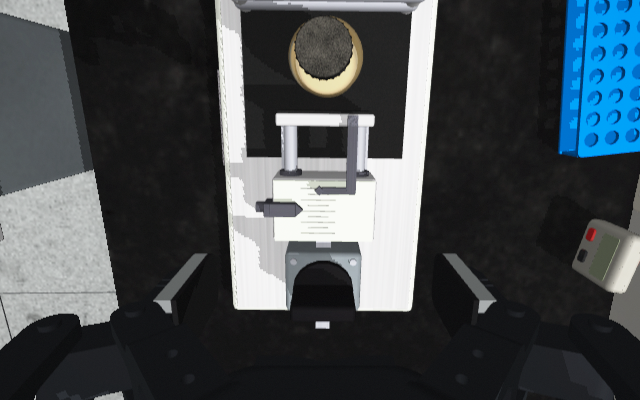

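The wrist view shows the bottle standing at (323,55) in the bay, the pointer tip at (313,189), the mark tip at (301,210) and the knob at (322,300).

```bash
python3 - <<'E'
from h import *
p=cam("wrist"); save(p,"w4.png",(240,100,400,340),2.4)
d=p["depth"]
z=np.array(cloud(p,np.ones_like(d,bool)))
def pt(u,v):
    m=np.zeros(d.shape,bool); m[v,u]=1; return cloud(p,m)
for u,v in((316,190),(322,190),(330,190),(345,190),(298,210),(290,210),(265,209),(320,225),(352,130),(320,118)): print((u,v),pt(u,v))
k=(z[:,2]>.122)&(z[:,2]<.14)&(z[:,1]<-.12)&(z[:,1]>-.21)&(abs(z[:,0]-.535)<.05); r=z[k]; print(k.sum(), r.min(0) if len(r) else'', r.max(0) if len(r) else '',cv2.minAreaRect(r[:,:2].astype(np.float32)*1000) if len(r) else '')
E
```

```text
(316, 190) [[ 0.5307 -0.0734  0.0794]]
(322, 190) [[ 0.5359 -0.0714  0.0882]]
(330, 190) [[ 0.5425 -0.0714  0.0883]]
(345, 190) [[ 0.5549 -0.0716  0.0878]]
(298, 210) [[ 0.5155 -0.089   0.0867]]
(290, 210) [[ 0.5089 -0.0885  0.0882]]
(265, 209) [[ 0.4881 -0.0872  0.0891]]
(320, 225) [[ 0.5338 -0.1046  0.0804]]
(352, 130) [[ 0.5598 -0.0226  0.0899]]
(320, 118) [[ 0.5347 -0.0134  0.0839]]
1208 [ 0.5092 -0.172   0.122 ] [ 0.5611 -0.157   0.1306] ((535.061767578125, -164.54592895507812), (14.408201217651367, 51.927833557128906), 89.05705261230469)
```

View pics/w4.png

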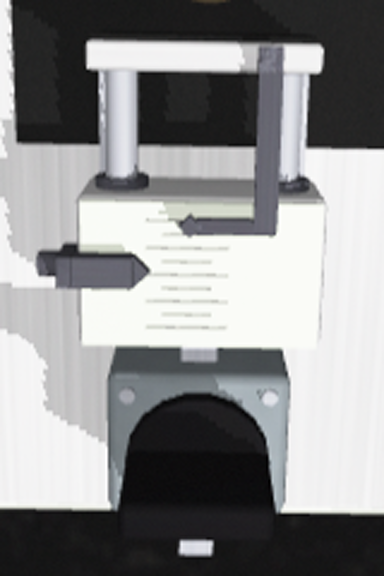

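The crop confirms pointer tip (180,226) and mark tip (150,271), about 16.3 mm apart, so the knob needs about 144°. The knob axis is at (0.535, −0.1645).

move_arm(
  moves=[
    {"translation": [0,0,0],"spin": -7,"gripper": 0},
    {"translation": [0,0,0],"spin": -7,"gripper": 0},
    {"translation": [0,0,0],"spin": -7,"gripper": 0},
    {"translation": [0,0,0],"spin": -7,"gripper": 0},
    {"translation": [0,0,0],"spin": -7,"gripper": 0},
    {"translation": [0,0,0],"spin": -7,"gripper": 0},
    {"translation": [0,0,0],"spin": -7,"gripper": 0},
    {"translation": [0,0,0],"spin": -7,"gripper": 0},
    {"translation": [0,0,0],"spin": -7,"gripper": 0},
    {"translation": [0,0,0],"spin": -7,"gripper": 0},
    {"translation": [0,0,0],"spin": -7,"gripper": 0},
    {"translation": [0,0,0],"spin": -7,"gripper": 0},
    {"translation": [0,0,0],"spin": -5.6,"gripper": 0},
    {"translation": [0,-3,0],"spin": 0,"gripper": 0},
    {"translation": [0,-3,0],"spin": 0,"gripper": 0},
    {"translation": [0.1,-3.4,0],"spin": 0,"gripper": 0},
    {"translation": [0,0,2],"spin": 0,"gripper": 0},
    {"translation": [0,0,2],"spin": 0,"gripper": 0},
    {"translation": [0,0,0],"spin": 0,"gripper": 0},
    {"translation": [0,0,0],"spin": 0,"gripper": 0},
  ],
)

```text
t: 12.72
eef_pos: [0.5348, -0.1624, 0.2118]
orientation: [[-1.0, 0.013, -0.002], [0.013, 1.0, 0.001], [0.002, 0.001, -1.0]]
contact_force: [-0.2, 0.1, 0.5]
width: 0.0857
grasp_force: 0.0
```

```bash
python3 - <<'E'
from h import *
s=robot.state(); print(s["eef_pos"],s["orientation"],s["joint_positions"])
p=cam("wrist"); z=cloud(p,p["depth"]>0)
k=(z[:,2]>.122)&(z[:,2]<.14)&(z[:,1]<-.12)&(z[:,1]>-.21)&(abs(z[:,0]-.535)<.05); r=z[k]; print(k.sum(),cv2.minAreaRect(r[:,:2].astype(np.float32)*1000) if len(r)>3 else '')
p=cam("top"); z=cloud(p,p["depth"]>0); print([(r[0],atz(p,r[1],r[2],.116)) for r in pp("knob_grip",p)[:1]])
E
```

```text
[ 0.5348 -0.1624  0.2118] [[-0.9999  0.0132 -0.0019]
 [ 0.0132  0.9999  0.0009]
 [ 0.002   0.0009 -1.    ]] [ 0.7297  0.6481 -0.7698  1.7995  0.5528  0.9253  1.2731]
1819 ((534.3712158203125, -165.4258270263672), (13.55955982208252, 52.02760314941406), 88.56256866455078)
[(0.58, array([ 0.5295, -0.1567,  0.116 ]))]
```

move_arm(
  moves=[
    {"translation": [0,-0.25,2],"spin": 0,"gripper": 0},
    {"translation": [0,0,3],"spin": 0,"gripper": 0},
    {"translation": [0,0,2.5],"spin": 0,"gripper": 0},
    {"translation": [0,0,1.3],"spin": 0,"gripper": 0},
    {"translation": [0,0,0.5],"spin": 0,"gripper": 0},
    {"translation": [0,0,0],"spin": 0,"gripper": 0},
    {"translation": [0,0,0],"spin": 0,"gripper": 0},
    {"translation": [0,0,0],"spin": 0,"gripper": 255},
    {"translation": [0,0,0],"spin": 0,"gripper": 255},
    {"translation": [0,0,0],"spin": 0,"gripper": 255},
    {"translation": [0,0,0],"spin": 0,"gripper": 255},
    {"translation": [0,0,0],"spin": 0,"gripper": 255},
    {"translation": [0,0,0],"spin": 0,"gripper": 255},
    {"translation": [0,0,0],"spin": 0,"gripper": 255},
    {"translation": [0,0,0],"spin": 0,"gripper": 255},
    {"translation": [0,0,0],"spin": 0,"gripper": 255},
    {"translation": [0,0,0],"spin": 0,"gripper": 255},
  ],
  newtons=50,
)

```text
t: 14.28
eef_pos: [0.5353, -0.1653, 0.1197]
orientation: [[-1.0, 0.015, 0.0], [0.015, 1.0, 0.0], [-0.0, 0.0, -1.0]]
contact_force: [-2.2, 1.2, 4.8]
width: 0.0132
grasp_force: 50.7
```

Gripped at 13 mm. Turn clockwise about 126° first, in small steps, then look.

move_arm(
  moves=[
    {"translation": [0,0,0],"spin": 3,"gripper": 255},
    {"translation": [0,0,0],"spin": 4,"gripper": 255},
    {"translation": [0,0,0],"spin": 4,"gripper": 255},
    {"translation": [0,0,0],"spin": 4,"gripper": 255},
    {"translation": [0,0,0],"spin": 4,"gripper": 255},
    {"translation": [0,0,0],"spin": 4,"gripper": 255},
    {"translation": [0,0,0],"spin": 4,"gripper": 255},
    {"translation": [0,0,0],"spin": 4,"gripper": 255},
    {"translation": [0,0,0],"spin": 4,"gripper": 255},
    {"translation": [0,0,0],"spin": 4,"gripper": 255},
    {"translation": [0,0,0],"spin": 4,"gripper": 255},
    {"translation": [0,0,0],"spin": 4,"gripper": 255},
    {"translation": [0,0,0],"spin": 4,"gripper": 255},
    {"translation": [0,0,0],"spin": 4,"gripper": 255},
    {"translation": [0,0,0],"spin": 4,"gripper": 255},
    {"translation": [0,0,0],"spin": 4,"gripper": 255},
    {"translation": [0,0,0],"spin": 4,"gripper": 255},
    {"translation": [0,0,0],"spin": 2,"gripper": 255},
    {"translation": [0,0,0],"spin": 0,"gripper": 255},
    {"translation": [0,0,0],"spin": 0,"gripper": 255},
  ],
)

```text
t: 15.95
eef_pos: [0.5351, -0.1657, 0.1197]
orientation: [[-0.345, 0.939, -0.0], [0.939, 0.345, -0.001], [-0.0, -0.001, -1.0]]
contact_force: [-0.8, 0.8, 4.7]
width: 0.0133
grasp_force: 50.7
```

move_arm(
  moves=[
    {"translation": [0,0,0],"spin": 3,"gripper": 255},
    {"translation": [0,0,0],"spin": 4,"gripper": 255},
    {"translation": [0,0,0],"spin": 4,"gripper": 255},
    {"translation": [0,0,0],"spin": 4,"gripper": 255},
    {"translation": [0,0,0],"spin": 4,"gripper": 255},
    {"translation": [0,0,0],"spin": 4,"gripper": 255},
    {"translation": [0,0,0],"spin": 4,"gripper": 255},
    {"translation": [0,0,0],"spin": 4,"gripper": 255},
    {"translation": [0,0,0],"spin": 4,"gripper": 255},
    {"translation": [0,0,0],"spin": 4,"gripper": 255},
    {"translation": [0,0,0],"spin": 4,"gripper": 255},
    {"translation": [0,0,0],"spin": 4,"gripper": 255},
    {"translation": [0,0,0],"spin": 4,"gripper": 255},
    {"translation": [0,0,0],"spin": 4,"gripper": 255},
    {"translation": [0,0,0],"spin": 4,"gripper": 255},
    {"translation": [0,0,0],"spin": 4,"gripper": 255},
    {"translation": [0,0,0],"spin": 0,"gripper": 255},
    {"translation": [0,0,0],"spin": 0,"gripper": 255},
    {"translation": [0,0,0],"spin": 0,"gripper": 255},
  ],
)

```text
t: 17.53
eef_pos: [0.5346, -0.1656, 0.1197]
orientation: [[0.679, 0.734, -0.001], [0.734, -0.679, -0.0], [-0.001, -0.001, -1.0]]
contact_force: [-2.9, 0.7, 6.1]
width: 0.0132
grasp_force: 50.8
```

```bash
python3 - <<'E'
from h import *
s=robot.state(); R=s["orientation"]; print(np.degrees(np.arctan2(R[1][0],R[0][0])))
a=[];
y=np.radians(-1.2); yh=np.array([-np.sin(y),np.cos(y)])
for c in ("wrist","side","top"):
    p=cam(c); P=pp("pointer_tip",p)[:2]; M=pp("mark_tip",p)[:2]
    print(c,[(r,atz(p,r[1],r[2],.088)[:2]) for r in P],[(r,atz(p,r[1],r[2],.088)[:2]) for r in M])
    if P and M: print("  pointer-mark y mm",1000*yh@(atz(p,P[0][1],P[0][2],.088)-atz(p,M[0][1],M[0][2],.088))[:2])
    im=p["pixels"][:,:,::-1]
    if c=="wrist": a.append(cv2.resize(im,(400,250)))
    else:
        u,v=proj(p,[.535,-.06,.088]).astype(int); a.append(cv2.resize(im[v-32:v+32,u-50:u+50],(400,256),interpolation=cv2.INTER_CUBIC))
blank=np.zeros((250,400,3),np.uint8)
cv2.imwrite("pics/c1.png",np.vstack([np.hstack([a[0],blank]),np.hstack(a[1:])]))
E
```

```text
47.202427863827445
wrist [((0.63, 119.42399999999999, 61.68), array([ 0.5291, -0.049 ]))] [((0.85, 121.984, 90.08), array([ 0.5212, -0.0567])), ((0.56, 323.2, 276.52), array([ 0.5246, -0.176 ]))]
  pointer-mark y mm 7.900818464855365
side [((0.74, 374.4, 193.6), array([ 0.5301, -0.046 ])), ((0.64, 373.18399999999997, 227.2), array([0.4222, 0.0266]))] [((0.44, 383.808, 195.4), array([ 0.5144, -0.0605]))]
  pointer-mark y mm 14.84253187122264
top [((0.78, 382.20799999999997, 219.0), array([ 0.5278, -0.046 ]))] [((0.6, 385.79200000000003, 223.20000000000002), array([ 0.5178, -0.054 ]))]
  pointer-mark y mm 8.246848966316124
```

View pics/c1.png

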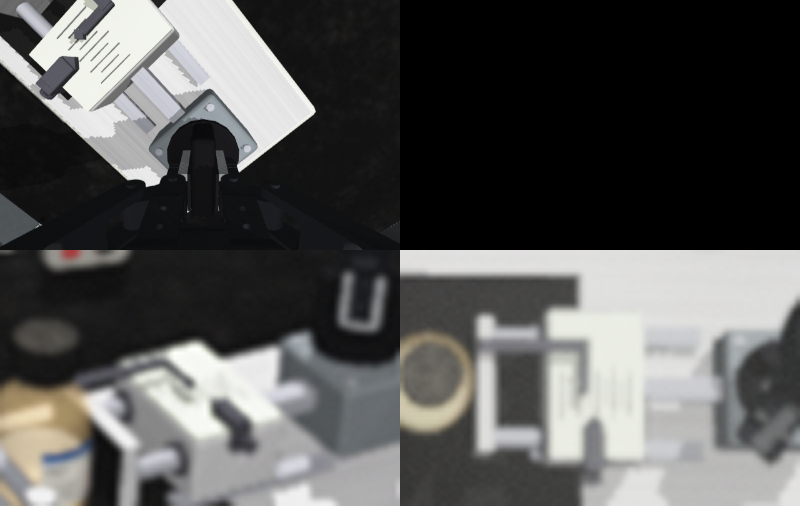

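The wrist part shows pointer (76,38) and mark (77,58) still apart; the top crop shows the pointer short of the mark by a few mm, and the bottle standing against the plate. I'll turn 14° more, release, and look from above.

move_arm(
  moves=[
    {"translation": [0,0,0],"spin": 3,"gripper": 255},
    {"translation": [0,0,0],"spin": 4,"gripper": 255},
    {"translation": [0,0,0],"spin": 4,"gripper": 255},
    {"translation": [0,0,0],"spin": 3,"gripper": 255},
    {"translation": [0,0,0],"spin": 0,"gripper": 255},
    {"translation": [0,0,0],"spin": 0,"gripper": 255},
    {"translation": [0,0,0],"spin": 0,"gripper": 255},
    {"translation": [0,0,0],"spin": 0,"gripper": 0},
    {"translation": [0,0,0],"spin": 0,"gripper": 0},
    {"translation": [0,0,0],"spin": 0,"gripper": 0},
    {"translation": [0,0,0],"spin": 0,"gripper": 0},
    {"translation": [0,0,0],"spin": 0,"gripper": 0},
    {"translation": [0,0,0],"spin": 0,"gripper": 0},
    {"translation": [0,0,0],"spin": 0,"gripper": 0},
    {"translation": [0,0,-1],"spin": 0,"gripper": 0},
    {"translation": [0,0,-3],"spin": 0,"gripper": 0},
    {"translation": [0,0,-3],"spin": 0,"gripper": 0},
    {"translation": [0,0,-3],"spin": 0,"gripper": 0},
    {"translation": [0,0,0],"spin": 0,"gripper": 0},
    {"translation": [0,0,0],"spin": 0,"gripper": 0},
  ],
)

```text
t: 19.65
eef_pos: [0.5365, -0.166, 0.2218]
orientation: [[0.837, 0.547, 0.005], [0.547, -0.837, -0.001], [0.003, 0.004, -1.0]]
contact_force: [0.1, 0.4, -1.2]
width: 0.0849
grasp_force: 0.0
```

```bash
cat > m.py <<'E'
from h import *
import sys
s=robot.state(); R=s["orientation"]; print(s["eef_pos"],"tool yaw",np.degrees(np.arctan2(R[1][0],R[0][0])))
p=cam("wrist"); z=cloud(p,p["depth"]>0)
k=(z[:,2]>.122)&(z[:,2]<.14)&(z[:,1]<-.12)&(z[:,1]>-.21)&(abs(z[:,0]-.535)<.05); r=z[k]; print(k.sum(),cv2.minAreaRect(r[:,:2].astype(np.float32)*1000) if len(r)>3 else '')
y=np.radians(-1.2); A=np.array([[np.cos(y),np.sin(y)],[-np.sin(y),np.cos(y)]])
P=pp("pointer_tip",p)[:2]; M=pp("mark_tip",p)[:2]; print(P,M)
for a in P:
  for b in M: print("diff mm (x should be 10)",1000*A@(atz(p,a[1],a[2],.088)-atz(p,b[1],b[2],.088))[:2])
if P:
    u,v=int(P[0][1]),int(P[0][2]); u=min(max(u,50),590); v=min(max(v,40),360); print("crop origin",u-50,v-40); save(p,sys.argv[1],(u-50,v-40,u+50,v+40),6)
E
python3 m.py c2.png
```

```text
[ 0.5365 -0.166   0.2218] tool yaw 33.170883471253106
1696 ((535.6603393554688, -164.99252319335938), (51.30489730834961, 13.833414077758789), 33.36176300048828)
[(0.57, 176.192, 115.72)] [(0.8, 175.87199999999999, 131.6)]
diff mm (x should be 10) [9.8186 5.0401]
crop origin 126 75
```

View pics/c2.png

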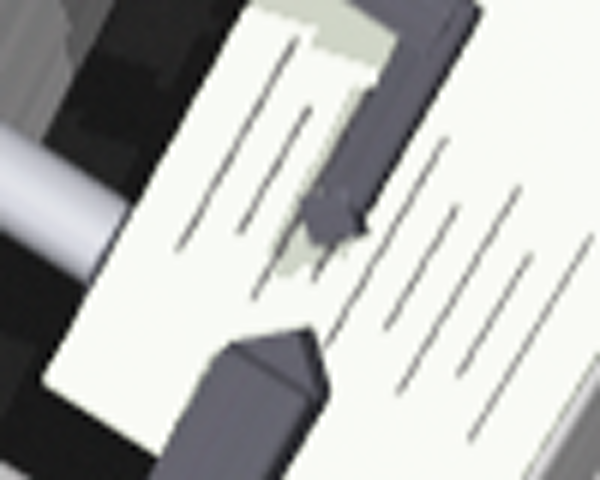

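The crop shows the pointer tip at (318,246) and the mark tip at (310,331). Across the ticks, the pointer is about 4.5 mm short of the mark. Regrip and turn 16° more.

move_arm(
  moves=[
    {"translation": [0,0,3],"spin": 0,"gripper": 0},
    {"translation": [0,0,3],"spin": 0,"gripper": 0},
    {"translation": [0,0,3],"spin": 0,"gripper": 0},
    {"translation": [0,0,1],"spin": 0,"gripper": 0},
    {"translation": [0,0,0],"spin": 0,"gripper": 0},
    {"translation": [0,0,0],"spin": 0,"gripper": 0},
    {"translation": [0,0,0],"spin": 0,"gripper": 255},
    {"translation": [0,0,0],"spin": 0,"gripper": 255},
    {"translation": [0,0,0],"spin": 0,"gripper": 255},
    {"translation": [0,0,0],"spin": 0,"gripper": 255},
    {"translation": [0,0,0],"spin": 0,"gripper": 255},
    {"translation": [0,0,0],"spin": 0,"gripper": 255},
    {"translation": [0,0,0],"spin": 0,"gripper": 255},
    {"translation": [0,0,0],"spin": 0,"gripper": 255},
    {"translation": [0,0,0],"spin": 0,"gripper": 255},
    {"translation": [0,0,0],"spin": 0,"gripper": 255},
  ],
)

```text
t: 21.13
eef_pos: [0.5351, -0.1652, 0.12]
orientation: [[0.837, 0.547, -0.0], [0.547, -0.837, 0.001], [0.0, -0.0, -1.0]]
contact_force: [-1.3, 2.1, 5.6]
width: 0.0132
grasp_force: 49.4
```

move_arm(
  moves=[
    {"translation": [0,0,0],"spin": 4,"gripper": 255},
    {"translation": [0,0,0],"spin": 4,"gripper": 255},
    {"translation": [0,0,0],"spin": 4,"gripper": 255},
    {"translation": [0,0,0],"spin": 4,"gripper": 255},
    {"translation": [0,0,0],"spin": 0,"gripper": 255},
    {"translation": [0,0,0],"spin": 0,"gripper": 255},
    {"translation": [0,0,0],"spin": 0,"gripper": 255},
    {"translation": [0,0,0],"spin": 0,"gripper": 0},
    {"translation": [0,0,0],"spin": 0,"gripper": 0},
    {"translation": [0,0,0],"spin": 0,"gripper": 0},
    {"translation": [0,0,0],"spin": 0,"gripper": 0},
    {"translation": [0,0,0],"spin": 0,"gripper": 0},
    {"translation": [0,0,0],"spin": 0,"gripper": 0},
    {"translation": [0,0,0],"spin": 0,"gripper": 0},
    {"translation": [0,0,-1],"spin": 0,"gripper": 0},
    {"translation": [0,0,-3],"spin": 0,"gripper": 0},
    {"translation": [0,0,-3],"spin": 0,"gripper": 0},
    {"translation": [0,0,-3],"spin": 0,"gripper": 0},
    {"translation": [0,0,0],"spin": 0,"gripper": 0},
    {"translation": [0,0,0],"spin": 0,"gripper": 0},
  ],
)

```text
t: 22.8
eef_pos: [0.5365, -0.166, 0.2218]
orientation: [[0.955, 0.295, 0.005], [0.295, -0.955, -0.001], [0.004, 0.003, -1.0]]
contact_force: [-0.5, 0.6, -1.2]
width: 0.0854
grasp_force: 0.0
```

```bash
python3 m.py c3.png
```

```text
[ 0.5365 -0.166   0.2218] tool yaw 17.173849007402847
1681 ((535.7145385742188, -165.42459106445312), (51.688385009765625, 13.818476676940918), 17.467012405395508)
[(0.84, 164.416, 159.68)] [(0.91, 163.072, 171.0)]
diff mm (x should be 10) [8.4637 0.7889]
crop origin 114 119
```

move_arm(
  moves=[
    {"translation": [0,0,-2],"spin": -7,"gripper": 0},
    {"translation": [0,0,-2],"spin": -7,"gripper": 0},
    {"translation": [0,0,0],"spin": -7,"gripper": 0},
    {"translation": [0,0,0],"spin": -7,"gripper": 0},
    {"translation": [0,0,0],"spin": -7,"gripper": 0},
    {"translation": [0,0,0],"spin": -7,"gripper": 0},
    {"translation": [0,0,0],"spin": -7,"gripper": 0},
    {"translation": [0,0,0],"spin": -7,"gripper": 0},
    {"translation": [0,0,0],"spin": -7,"gripper": 0},
    {"translation": [0,0,0],"spin": -7,"gripper": 0},
    {"translation": [0,0,0],"spin": -2,"gripper": 0},
    {"translation": [3,0,0],"spin": 0,"gripper": 0},
    {"translation": [3,0,0],"spin": 0,"gripper": 0},
    {"translation": [0,0,0],"spin": 0,"gripper": 0},
    {"translation": [0,0,0],"spin": 0,"gripper": 0},
  ],
)

```text
t: 24.2
eef_pos: [0.5356, -0.1034, 0.2582]
orientation: [[0.01, 1.0, -0.002], [1.0, -0.01, 0.001], [0.001, -0.002, -1.0]]
contact_force: [-0.6, -0.0, -0.4]
width: 0.0854
grasp_force: 0.0
```

```bash
python3 m.py c4.png; python3 - <<'E'
from h import *
p=cam("wrist"); C=cloud(p,p["depth"]>0)
k=(C[:,2]>.132)&(C[:,2]<.15)&(C[:,1]>-.03)&(C[:,1]<.1)&(abs(C[:,0]-.54)<.05); print("cap",C[k].mean(0),k.sum())
q=cam("side"); a=cv2.resize(q["pixels"][130:290,170:470,::-1],(480,256)); b=p["pixels"][:,:,::-1]
P=pp("pointer_tip",p)[0]; u,v=int(P[1]),int(P[2]); print("orig",u-40,v-40)
cv2.imwrite("pics/fin.png",np.vstack([np.hstack([a,cv2.resize(b,(320,256))]),cv2.copyMakeBorder(cv2.resize(b[v-20:v+20,u-48:u+48],(800,333),interpolation=cv2.INTER_CUBIC),0,0,0,0,0)]))
E
```

```text
[ 0.5356 -0.1034  0.2582] tool yaw 89.40554169687842
1204 ((534.9688110351562, -164.61573791503906), (51.843807220458984, 14.216272354125977), 17.854570388793945)
[(0.6, 314.368, 118.72)] [(0.56, 304.512, 116.12), (0.36, 326.592, 268.6)]
diff mm (x should be 10) [ 7.8914 -1.9468]
diff mm (x should be 10) [-11.3607 130.8542]
crop origin 264 78
cap [nan nan nan] 0
orig 273 75<stdin>:3: RuntimeWarning: Mean of empty slice.
  ret = um.true_divide(
```

View pics/fin.png

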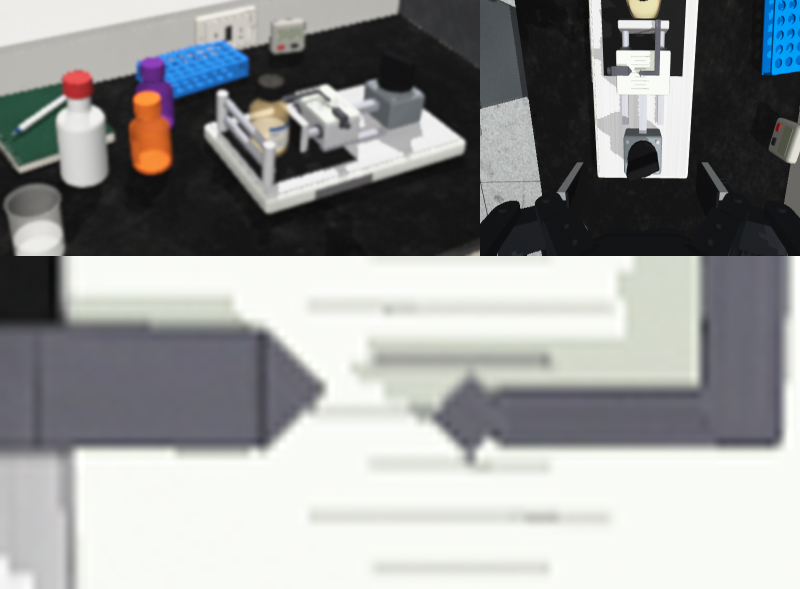

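The final composite shows the bottle upright against the fence and the bystanders in place. In the close-up the mark tip is at (325,388) and the pointer tip at (433,416), so the pointer has overshot by about 2–2.5 mm. I'll measure that from the pixels and turn back.

```bash
python3 - <<'E'
from h import *
p=cam("wrist"); g=p["pixels"].astype(int).sum(2)/3
P=pp("pointer_tip",p)[0]; u0,v0=int(P[1])-48,int(P[2])-20
print(u0,v0,P)
def cen(ua,ub):
    o=[]
    for u in range(ua,ub):
        v=np.arange(v0,v0+26); w=np.clip(160-g[v0:v0+26,u],0,80); o.append(((w*v).sum()/w.sum(),w.sum()/80) if w.sum()>40 else (np.nan,0))
    return np.array(o)
m=cen(u0+10,u0+39); q=cen(u0+52,u0+66)
for n,a,s in(("mark",m,u0+10),("ptr",q,u0+52)): print(n,s,np.round(a,1).tolist())
E
```

```text
264 96 (0.64, 312.832, 116.19999999999999)
mark 274 [[110.3, 9.8], [110.3, 9.8], [110.3, 9.7], [110.3, 9.7], [110.3, 9.7], [110.3, 9.7], [110.3, 9.6], [110.3, 9.7], [110.2, 9.6], [110.3, 9.7], [110.3, 9.7], [110.3, 9.7], [110.3, 9.7], [110.3, 9.6], [110.3, 9.6], [110.3, 9.6], [110.2, 9.7], [110.3, 9.6], [110.2, 9.6], [110.3, 9.7], [110.5, 9.2], [110.2, 12.4], [110.5, 9.8], [110.7, 7.9], [110.7, 6.6], [110.7, 5.2], [110.3, 3.6], [110.5, 2.3], [110.5, 0.9]]
ptr 316 [[nan, 0.0], [113.7, 1.0], [113.6, 2.5], [113.6, 3.8], [113.9, 5.4], [113.5, 5.3], [113.8, 3.6], [113.5, 3.6], [113.8, 4.9], [113.8, 4.7], [113.8, 4.9], [113.8, 4.9], [113.8, 4.9], [113.8, 4.9]]
```

move_arm(
  moves=[
    {"translation": [-3,0,0],"spin": 0,"gripper": 0},
    {"translation": [-3,0,0],"spin": 0,"gripper": 0},
    {"translation": [0,0,0],"spin": 7,"gripper": 0},
    {"translation": [0,0,0],"spin": 7,"gripper": 0},
    {"translation": [0,0,0],"spin": 7,"gripper": 0},
    {"translation": [0,0,0],"spin": 7,"gripper": 0},
    {"translation": [0,0,0],"spin": 7,"gripper": 0},
    {"translation": [0,0,0],"spin": 7,"gripper": 0},
    {"translation": [0,0,0],"spin": 7,"gripper": 0},
    {"translation": [0,0,0],"spin": 7,"gripper": 0},
    {"translation": [0,0,0],"spin": 7,"gripper": 0},
    {"translation": [0,0,0],"spin": 7,"gripper": 0},
    {"translation": [0,0,2],"spin": 2,"gripper": 0},
    {"translation": [0,0,2],"spin": 0,"gripper": 0},
    {"translation": [0,0,0],"spin": 0,"gripper": 0},
    {"translation": [0,0,0],"spin": 0,"gripper": 0},
  ],
)

```text
t: 25.93
eef_pos: [0.5346, -0.1656, 0.2188]
orientation: [[0.955, 0.295, -0.002], [0.295, -0.955, 0.001], [-0.002, -0.001, -1.0]]
contact_force: [-0.9, -0.1, 1.0]
width: 0.0853
grasp_force: 0.0
```

move_arm(
  moves=[
    {"translation": [0,0,3],"spin": 0,"gripper": 0},
    {"translation": [0,0,3],"spin": 0,"gripper": 0},
    {"translation": [0,0,3],"spin": 0,"gripper": 0},
    {"translation": [0,0,0.9],"spin": 0,"gripper": 0},
    {"translation": [0,0,0],"spin": 0,"gripper": 0},
    {"translation": [0,0,0],"spin": 0,"gripper": 255},
    {"translation": [0,0,0],"spin": 0,"gripper": 255},
    {"translation": [0,0,0],"spin": 0,"gripper": 255},
    {"translation": [0,0,0],"spin": 0,"gripper": 255},
    {"translation": [0,0,0],"spin": 0,"gripper": 255},
    {"translation": [0,0,0],"spin": 0,"gripper": 255},
    {"translation": [0,0,0],"spin": 0,"gripper": 255},
    {"translation": [0,0,0],"spin": 0,"gripper": 255},
    {"translation": [0,0,0],"spin": 0,"gripper": 255},
    {"translation": [0,0,0],"spin": -4,"gripper": 255},
    {"translation": [0,0,0],"spin": -4,"gripper": 255},
    {"translation": [0,0,0],"spin": 0,"gripper": 255},
    {"translation": [0,0,0],"spin": 0,"gripper": 255},
    {"translation": [0,0,0],"spin": 0,"gripper": 255},
  ],
)

```text
t: 27.52
eef_pos: [0.5354, -0.1651, 0.1212]
orientation: [[0.905, 0.426, 0.001], [0.426, -0.905, 0.001], [0.001, -0.0, -1.0]]
contact_force: [-1.7, 1.5, 5.1]
width: 0.0137
grasp_force: 49.7
```

move_arm(
  moves=[
    {"translation": [0,0,0],"spin": 0,"gripper": 0},
    {"translation": [0,0,0],"spin": 0,"gripper": 0},
    {"translation": [0,0,0],"spin": 0,"gripper": 0},
    {"translation": [0,0,0],"spin": 0,"gripper": 0},
    {"translation": [0,0,0],"spin": 0,"gripper": 0},
    {"translation": [0,0,0],"spin": 0,"gripper": 0},
    {"translation": [0,0,0],"spin": 0,"gripper": 0},
    {"translation": [0,0,-1],"spin": 0,"gripper": 0},
    {"translation": [0,0,-3],"spin": 0,"gripper": 0},
    {"translation": [0,0,-3],"spin": 0,"gripper": 0},
    {"translation": [0,0,-3],"spin": 0,"gripper": 0},
    {"translation": [0,0,-4],"spin": 0,"gripper": 0},
    {"translation": [0,0,0],"spin": -7,"gripper": 0},
    {"translation": [0,0,0],"spin": -7,"gripper": 0},
    {"translation": [0,0,0],"spin": -7,"gripper": 0},
    {"translation": [0,0,0],"spin": -7,"gripper": 0},
    {"translation": [0,0,0],"spin": -7,"gripper": 0},
    {"translation": [0,0,0],"spin": -7,"gripper": 0},
    {"translation": [0,0,0],"spin": -7,"gripper": 0},
    {"translation": [0,0,0],"spin": -7,"gripper": 0},
  ],
)

```text
t: 29.18
eef_pos: [0.5351, -0.1658, 0.2612]
orientation: [[0.148, 0.989, 0.0], [0.989, -0.148, -0.001], [-0.0, 0.001, -1.0]]
contact_force: [0.7, 0.1, 0.9]
width: 0.0858
grasp_force: 0.0
```

move_arm(
  moves=[
    {"translation": [0,0,0],"spin": -7,"gripper": 0},
    {"translation": [0,0,0],"spin": -1,"gripper": 0},
    {"translation": [3,0,0],"spin": 0,"gripper": 0},
    {"translation": [3,0,0],"spin": 0,"gripper": 0},
    {"translation": [0,0,0],"spin": 0,"gripper": 0},
    {"translation": [0,0,0],"spin": 0,"gripper": 0},
    {"translation": [0,0,0],"spin": 0,"gripper": 0},
  ],
)

```text
t: 29.77
eef_pos: [0.5361, -0.1063, 0.2607]
orientation: [[0.016, 1.0, 0.0], [1.0, -0.016, -0.001], [-0.001, 0.0, -1.0]]
contact_force: [-1.0, -1.2, 0.3]
width: 0.0856
grasp_force: 0.0
```

```bash
python3 - <<'E'
from h import *
p=cam("wrist"); g=p["pixels"].astype(int).sum(2)/3
for n in("pointer_tip","mark_tip"): print(n,pp(n,p)[:2])
P=pp("pointer_tip",p)[0]; v1,v2,ua,ub=int(P[2])-18,int(P[2])+14,int(P[1])-42,int(P[1])+26
for u in range(ua,ub,2):
    v=np.arange(v1,v2); w=np.clip(160-g[v1:v2,u],0,80); print(u,round((w*v).sum()/max(w.sum(),1),1),round(w.sum()/80,1),end=" | ")
print()
b=p["pixels"][v1:v2,ua:ub].sum(2)//3
for r in b: print("".join("#" if x<110 else "+" if x<170 else "." for x in r))
q=cam("side")
for m in nets.cut_out("bottle",q)[:4]:
    C=cloud(q,m["mask"]); C=C[(abs(C[:,0]-.54)<.05)&(C[:,1]>0)&(C[:,1]<.09)]
    if len(C)>50:
        k=C[C[:,2]>.125]; lo=C[C[:,2]<.1]; print("bottle",len(C),C[:,2].max(),k.mean(0) if len(k) else 0)
E
```

```text
pointer_tip [(0.83, 312.704, 113.79999999999998), (0.16, 324.928, 115.12)]
mark_tip [(0.74, 302.4, 116.39999999999999)]
270 106.6 22.1 | 272 114.8 11.7 | 274 113.7 9.5 | 276 113.6 9.5 | 278 113.6 9.5 | 280 113.6 9.4 | 282 113.9 9.9 | 284 113.9 9.9 | 286 113.9 9.9 | 288 113.9 9.9 | 290 113.8 9.9 | 292 113.8 9.9 | 294 113.5 9.7 | 296 113.6 9.4 | 298 114.0 6.3 | 300 113.9 3.6 | 302 114.0 0.9 | 304 0.0 0.0 | 306 0.0 0.0 | 308 0.0 0.0 | 310 0.0 0.0 | 312 0.0 0.0 | 314 0.0 0.0 | 316 115.0 0.3 | 318 114.0 3.3 | 320 114.2 5.7 | 322 113.8 3.5 | 324 113.9 4.7 | 326 113.9 5.3 | 328 114.0 5.1 | 330 114.1 4.9 | 332 114.5 5.0 | 334 114.4 5.0 | 336 114.5 5.0 | 
##..................................................................
##..................................................................
##..................................................................
##..................................................................
##..................................................................
##..................................................................
##.............................
[... 1116 characters left out ...]
.....+###+###############
#############################....................+#+.........+++++++
############################........................................
###########################.........................................
++#+++++++++++++++++++++++..........................................
..+.................................................................
..+.................................................................
..+.................................................................
..+.................................................................
..+.................................................................
bottle 908 0.14325317494965428 [0.5323 0.046  0.1367]
```

```bash
python3 -c "
from rig import robot
print(robot.sign_off())"
```

```text
the job is handed in; nothing more can be done
None
```

I've handed the job in, with no verdict returned: in the last pictures the brown bottle stood upright on the mat, clamped against the fence, with the pointer level with the set mark to about 0.2 mm; the set mark wasn't touched, and the wash bottle and beaker were still in place at the last look before a final 8° turn back.

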